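# Clamp a spice jar until the clutch knob clicks

## Task

Stand the amber spice jar upright in the jar clamp, between the orange jaw pad and the green V stop, and let go of it. Then turn the clamp's orange wing knob clockwise (seen from above), in several grips if need be, until its slip clutch clicks; stop at that click (a second one is tolerated, never a third) and let go, leaving the jar clamped in the V. Handle the glass jar gently and leave the pepper mill, bowl and cup where they are.

Things in the scene. Friction and masses are not known exactly. Their poses are not given: they have to be found in the camera images.
- jar_mid (a point): Centre (half-way up) of the amber glass spice jar with a brass-coloured lid and a paper band: an upright cylinder 54 mm across and 90 mm high, 0.2 to 0.4 kg, loose, standing on the counter at the start. Its z is the jar's axis.
- jar: The same jar; origin at the centre of its underside, z up along its axis.
- clamp: The jar clamp, fixed to the counter: a grey base plate 92 x 240 x 12 mm, origin at the centre of its underside. Its y runs along its length, from the knob tower (at y = -85 mm; 50 x 50 mm, its top 48 mm above the counter) to the green V stop. The jar stands on the plate's top, 12 mm above the counter.
- stop: The green V stop on the plate, 34 mm high, opening towards the jaw (the clamp's -y); two walls at 45 degrees, together about 76 mm wide. It stays where it is. Its origin is 1 mm above the plate, on the axis of a jar that is seated against both walls.
- cradle (a point): Point on the top of the plate where the centre of the jar's underside comes when the jar is seated against both walls of the V. The jar is let down a few mm short of it (towards the clamp's -y); the jaw then pushes it in.
- jaw: The steel jaw with its orange sprung pad, 44 mm wide, 35 mm high, driven by the knob towards the clamp's +y; origin at the foot of the pad's face. It keeps its place when the knob is let go, and goes back if the knob is turned anticlockwise. At the start the gap from the pad to a seated jar is 7 to 12 mm; 1 rad of knob turn moves it 9 mm, and the pad gives 4 to 6 mm before the clutch clicks.
- jaw_face (a point): Middle of the pad's front face (faces the clamp's +y), 17 mm above the jaw's foot; slides with the jaw.
- knob_grip (a point): Point on the knob's axis at the height to grip it, 92 mm above the counter. The knob: a black disc 48 mm across with an orange upright wing 46 mm long (along this point's x), 14 mm thick (along its y), reaching from 22 mm below this point to 12 mm above it. Pinch the wing across its 14 mm and turn clockwise seen from above, at most 1.5 rad a grip.
- knob (a joint): Slip of the knob in its clutch against the collar under it (rad; their turning together is not in it): 0 at the start, gives less than 0.1 under load, then jumps to 0.349 at the click; each click adds 0.349 for good. Driving takes about 0.1 N m, rising past 0.3 on the clamped jar and falling away at the click. Let go before the click, it springs back and the jaw stays.
- mill: Dark wooden pepper mill, 52 mm across, 105 mm high, loose; a bystander. Origin at the centre of its underside.
- bowl: White bowl, 84 mm across, 50 mm high, loose; a bystander. Origin at the centre of its underside.
- cup: Blue cup, 70 mm across, 75 mm high, loose; a bystander. Origin at the centre of its underside.
Mind the look-alikes: they are no part of the job. Several things look just like the jar: the one meant starts farthest from the robot's base.

How it is judged:
By the outcome, as a careful person would: the job done as asked, in the order asked, and still so for the second after the job is handed in, with the robot touching nothing.
It also fails if it takes over 72 s, if anything falls off the work surface, if the arm or the gripper's body presses on something with over 40 N, if the wrist force passes 120 N, or if a joint passes its speed limit or range.

## Robot

A 7-joint arm with a two-finger parallel gripper is mounted at the origin on the work surface. World frame = base frame: x ahead of the robot, y to its left, z up, the work surface at z = 0. Lengths are in mm, angles in rad, forces in N, time in s.
With the tool pointing down it reaches from about 400 to 875 mm from the base axis. Payload 6.5 kg.
Tool frame: the origin (TCP) lies between the finger pads; the fingertips stand finger_overhang ahead of it and the grasp point (between the pads) lies 11 mm behind it (finger_overhang is the distance from the TCP to the fingertips, in mm); z points along the fingers, y is the line along which they close (so a half turn about z gives the same grasp; the last joint's range is limited). The gripper opens to 85 mm and grips with 20 to 120 N. Pads are 22 mm wide; open, the fingers measure 114 mm over their backs; the gripper's body (76 mm by 85 mm) begins 54 mm behind the grasp point. The pads swing forward as they close: fully open they stand 13 mm farther back than shut.
Start: joints at [1.128, 0.536, -0.004, 1.538, 0.003, 1.067, -0.071], TCP at [239.161, -604.394, 239.29] pointing down, gripper open.
Joint ranges: [-2.7, 2.7], [-0.37, 2.16], [-1.27, 1.26], [0.24, 2.4], [-1.31, 4.45], [0.19, 1.91], [-2.76, 2.76]. Speed limits (rad/s): [2.39, 2.39, 3.14, 3.14, 3.14, 3.14, 3.14].

## Interface

Orientations are given as a 3x3 rotation matrix whose columns are the frame's x, y, z axes.
In Python, from bench import goto, servo_line, move_j, ungrasp, close, dwell, solve_ik, camera, camera_model, Unreachable, job_done, find_in, read_t, read_joints, read_joint_vel, read_joint_efforts, read_eef_pos, read_tool_rot, read_ft_force, read_wrist_torque, read_grip_width, read_finger_force, finger_overhang gives the robot as it stands. Calls block until the motion is done:
- goto(position, orientation): joint-space move of the TCP to a pose.
- servo_line(position, ori=None, feed=150): straight line of the TCP; ori=None keeps the orientation; feed is the mean speed in mm/s.
- move_j(angles): joint-space move.
- ungrasp() and close(): open the fingers fully, or close them until they stop; the grip force is fixed at half the most.
- dwell(seconds).
- solve_ik(position, orientation): joint angles nearest the present ones, or None.
- camera(name): name is "scene" or "top" or "wrist"; returns the picture (420x560x3 uint8, red, green, blue); there is no depth.
- camera_model(name): a dict with "fx", "fy", "cx", "cy" (pixels), "cam_to_world" (4x4, takes a point from camera to world coordinates); the wrist camera has in their place "mount" (4x4, takes a point from camera to tool coordinates, whose origin is the TCP and whose axes are the flange's). Camera axes: x right, y up, looking along -z (the intrinsics and any distortion apply to the point x, -y, -z); pixel columns grow to the right and rows downward; lengths in mm; the calibration is good to about 2 mm. A picture is of the moment at which its call begins: read the wrist's pose just before it. camera_model takes no time and is no camera call.
A pose or a line that the arm cannot do raises Unreachable and nothing moves.
- job_done(): hands the job in; it is judged then, once.
Trained networks look in the newest picture that a camera, given by its name, has taken for a name from the list of things; names that differ only in an ending like _2 or _b are one class to them, and where a whole thing is asked for, a point or a joint stands for the part that bears it (a point fixed in the world has none). Each returns a list of dicts, best first, with "p" (0 to 1); they miss things now and then, are a little off and sometimes report something else, mostly with a low value. They report only what shows in the picture. A call takes as long as a camera call. They do not tell look-alikes from the thing itself.
- find_in(camera, name): "bbox" ([centre column, centre row, width, height] in pixels, round what is visible of it).
Readings, each from a call of its own:
- read_t(): time.
- read_joints(): joint angles.
- read_joint_vel(): joint speeds.
- read_joint_efforts(): joint torques, N m.
- read_eef_pos(): TCP position.
- read_tool_rot(): TCP orientation.
- read_ft_force(): force on the tool from outside, world axes, zero at the start.
- read_wrist_torque(): the same for the moment, N m.
- read_grip_width(): finger opening in mm.
- read_finger_force(): force on a finger pad.
Only numpy, scipy, OpenCV 4.12 (cv2) and the standard library are available. Lean on these libraries where they do the work, as an engineer would, in place of code of your own. Each camera call takes 0.05 s, during which the arm holds its last target. There are 200 camera calls.

## Working session

There is one attempt and no reset: what is moved stays moved. The work goes in short steps, each a Python script; the robot and the scene stay as the last script left them, time stands still between calls to the robot, and variables do not carry over. Pictures are saved under pics/ and viewed, at most 10 in all, crops included, and the job is handed in when it is done.

```bash
mkdir -p pics; ls
python3 - <<'E'
from bench import *
import cv2,numpy as np
for c in("scene","top"):
    im=camera(c); cv2.imwrite(f"pics/{c}0.png",cv2.cvtColor(im,cv2.COLOR_RGB2BGR))
    m=camera_model(c); print(c,{k:(np.round(v,3).tolist()) for k,v in m.items() if not isinstance(v,str)})
    for n in("jar","clamp","stop","jaw","knob","mill","bowl","cup"):
        print(n,[(round(d["p"],2),np.round(d["bbox"],1).tolist()) for d in find_in(c,n)[:5]])
print(camera_model("wrist"),read_t(),finger_overhang, np.round(read_tool_rot(),3).tolist())
E
```

```text
pics
scene {'fx': 415.503, 'fy': 415.503, 'cx': 277.999, 'cy': 207.929, 'cam_to_world': [[-0.652, -0.532, 0.54, 989.475], [0.758, -0.464, 0.459, 431.881], [0.006, 0.708, 0.706, 635.482], [0.0, 0.0, 0.0, 1.0]]}
jar [(0.97, [347.2, 225.4, 32.8, 44.8]), (0.88, [348.1, 181.8, 30.3, 41.7])]
clamp [(0.55, [209.3, 176.8, 98.2, 96.9])]
stop [(0.97, [229.5, 192.2, 37.2, 33.3])]
jaw [(0.79, [206.4, 173.4, 23.1, 27.8])]
knob [(0.81, [182.3, 145.2, 22.6, 25.7])]
mill [(0.75, [408.2, 258.8, 43.2, 55.4]), (0.33, [209.5, 176.6, 100.4, 88.9]), (0.2, [328.9, 283.9, 45.9, 43.5])]
bowl [(0.7, [327.7, 284.2, 47.2, 45.0])]
cup [(0.56, [189.1, 291.2, 44.0, 55.9])]
top {'fx': 513.661, 'fy': 513.661, 'cx': 272.735, 'cy': 211.66, 'cam_to_world': [[0.025, 0.986, -0.164, 433.007], [-1.0, 0.028, 0.015, 68.1], [0.019, 0.163, 0.986, 1000.076], [0.0, 0.0, 0.0, 1.0]]}
jar [(0.88, [203.9, 263.6, 31.1, 33.1]), (0.85, [170.8, 321.1, 33.3, 34.5]), (0.6, [236.2, 323.4, 31.7, 35.1])]
clamp [(0.65, [370.5, 238.6, 130.7, 55.3])]
stop [(0.78, [332.6, 233.6, 32.9, 42.9])]
jaw [(0.87, [380.1, 237.8, 24.5, 28.0])]
knob [(0.89, [422.3, 239.6, 28.2, 27.5]), (0.72, [370.7, 234.1, 16.0, 23.9])]
mill [(0.69, [132.5, 271.1, 38.0, 24.5])]
bowl [(0.6, [180.3, 193.9, 47.6, 42.4])]
cup [(0.6, [270.9, 110.9, 33.9, 38.6])]
{'fx': 367.53355772142055, 'fy': 367.53355772142055, 'cx': 273.5981022062491, 'cy': 205.71249324541864, 'mount': array([[-1.01030268e-03,  9.63756006e-01,  2.66783321e-01,
         6.76647454e+01],
       [ 9.99999307e-01,  8.12549208e-04,  8.51637935e-04,
        -5.02005604e-01],
       [ 6.03996599e-04,  2.66783997e-01, -9.63756159e-01,
        -1.33254787e+02],
       [ 0.00000000e+00,  0.00000000e+00,  0.00000000e+00,
         1.00000000e+00]])} 0.9 8.0 [[0.93, 0.368, 0.0], [0.368, -0.93, -0.0], [-0.0, 0.0, -1.0]]
```

View pics/scene0.png

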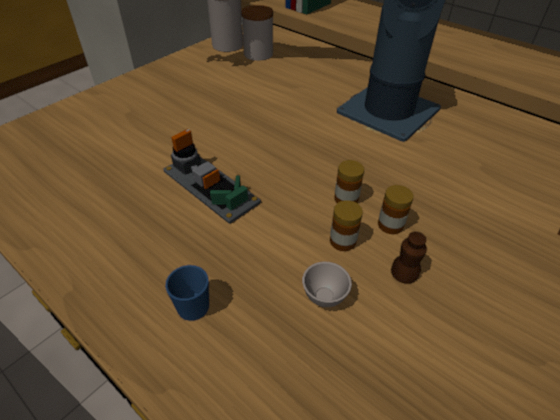

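View pics/top0.png

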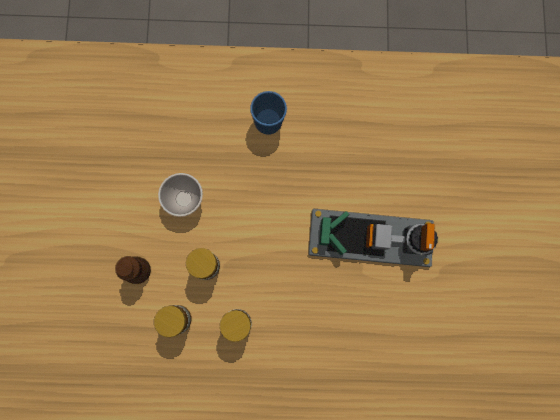

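```bash
cat > h.py <<'E'
from bench import *
import cv2,numpy as np
def T(c):
    m=camera_model(c)
    if c!="wrist": return m,np.array(m["cam_to_world"])
    W=np.eye(4);W[:3,:3]=read_tool_rot();W[:3,3]=read_eef_pos()
    return m,W@np.array(m["mount"])
def back(mt,u,v,z):
    "pixel to the world plane at height z"
    m,M=mt
    d=M[:3,:3]@np.array([(u-m["cx"])/m["fx"],-(v-m["cy"])/m["fy"],-1])
    return M[:3,3]+d*(z-M[2,3])/d[2]
def proj(mt,P):
    m,M=mt
    p=np.linalg.inv(M)@np.append(P,1)
    return np.array([m["cx"]-m["fx"]*p[0]/p[2],m["cy"]+m["fy"]*p[1]/p[2]])
def down(a):
    "tool down, tool x at angle a in the world"
    c,s=np.cos(a),np.sin(a)
    return np.array([[c,s,0],[s,-c,0],[0,0,-1.]])
def save(im,n): cv2.imwrite(f"pics/{n}.png",cv2.cvtColor(im,cv2.COLOR_RGB2BGR))
E
python3 - <<'E'
from h import *
t=T("top")
for n,u,v,z in[("jarA",203.9,263.6,45),("jarB",170.8,321.1,45),("jarC",236.2,323.4,45),("stop",332.6,233.6,30),("jaw",380,238,35),("knob",422.3,239.6,92),("mill",132.5,271,52),("bowl",180.3,194,25),("cup",271,111,37)]:
    p=back(t,u,v,z); print(n,p.round(0),np.hypot(p[0],p[1]).round(0))
s=T("scene")
for n,u,v,z in[("j1",347.2,225.4,45),("j2",348.1,181.8,45),("stop",229.5,192.2,17),("knob",182.3,145.2,92)]:
    print(n,back(s,u,v,z).round(0))
E
```

```text
jarA [491. 179.  45.] 522.0
jarB [385. 234.  45.] 451.0
jarC [384. 115.  45.] 401.0
stop [555. -61.  30.] 558.0
jaw [ 548. -151.   35.] 569.0
knob [ 541. -214.   92.] 581.0
mill [473. 307.  52.] 564.0
bowl [624. 233.  25.] 666.0
cup [793.  62.  37.] 796.0
j1 [486. 180.  45.]
j2 [378. 110.  45.]
stop [549. -82.  17.]
knob [ 564. -205.   92.]
```

The scene view shows three identical jars at (347,225), (349,183) and (396,210). The top view puts the farthest one at lid (202,263), about (490,179). The clamp lies at about (370,238) in the top view, with the wing at (431,236) and the V at (333,233). Next I'll take close looks with the wrist camera.

Run:
```python
from h import *
goto([583,-125,250],down(0)); dwell(0.2)
t=T("wrist"); im=camera("wrist"); save(cv2.resize(im,(784,588)),"w_clamp"); np.savez("wc.npz",M=t[1],im=im)
for n in("stop","jaw","knob","clamp"):
    print(n,[(round(d["p"],2),np.round(d["bbox"],1).tolist()) for d in find_in("wrist",n)[:3]])
for a in(np.pi/2,-np.pi/2): print(a,solve_ik([490,179,200],down(a)),solve_ik([550,-90,80],down(a)))
print(read_joints(),read_t())
```

```text
stop [(0.94, [210.6, 201.2, 58.1, 90.0]), (0.44, [283.4, 206.2, 16.2, 53.5])]
jaw [(0.86, [297.4, 207.2, 43.0, 56.4])]
knob [(0.75, [383.1, 225.8, 59.0, 71.9])]
clamp [(0.93, [290.8, 203.1, 241.8, 114.2]), (0.35, [381.8, 225.3, 60.7, 69.2]), (0.28, [299.3, 208.2, 44.0, 54.5])]
1.5707963267948966 [ 0.03394142  0.43490766 -0.59283996  1.88625355  0.30271252  0.9102389
 -0.70382595] [ 0.4185007   0.65017326 -0.44668909  1.86942195  0.41091397  0.71368939
 -0.26393395]
-1.5707963267948966 [ 0.35984288  0.60895061 -1.07154257  1.87002641  0.62024466  1.04316588
  2.17214773] [-0.43991316  0.73308851  0.71873283  1.92088388 -0.69793623  0.7554462
 -2.45689162]
[ 0.26645861  0.44078    -0.1753586   1.66809359  0.08634789  1.04031945
 -1.50718408] 3.4667
```

View pics/w_clamp.png

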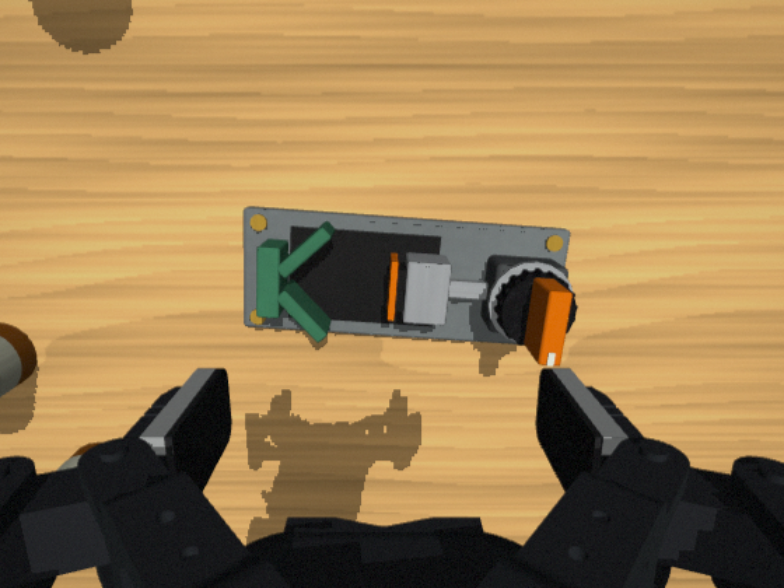

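The wrist view shows, in displayed pixels, plate corners at (245,207), (569,230) and (245,326). The pad face is at u≈387, the V apex is near (285,278), and the wing runs from (552,280) to (549,362). I'll fit the clamp pose and overlay it.

Run:
```python
from h import *
from scipy.optimize import least_squares
f=np.load("wc.npz"); t=(camera_model("wrist"),f["M"])
cor=[((46,120,12),(245,207)),((46,-120,12),(569,230)),((-46,120,12),(245,327)),((40,110,12.5),(258,222)),((40,-110,12.5),(554,243)),]
def W(q,P):
    c,s=np.cos(q[2]),np.sin(q[2]); return np.array([q[0]+c*P[0]-s*P[1],q[1]+s*P[0]+c*P[1],P[2]])
def res(q): return np.concatenate([proj(t,W(q,P))-np.array(u)/1.4 for P,u in cor[:3]])
r=least_squares(res,[548,-125,0],x_scale=[1,1,.01]); q=r.x; print(q.round(3),r.fun.round(1))
np.save("clamp.npy",q)
im=f["im"]; big=cv2.cvtColor(cv2.resize(im[130:270,165:425],None,fx=3,fy=3,interpolation=cv2.INTER_CUBIC),cv2.COLOR_RGB2BGR)
def P(p): u=proj(t,W(q,p)); return tuple(int(x) for x in ((u-[165,130])*3+1))
def L(a,b,c): cv2.line(big,P(a),P(b),c,1)
for y in range(-120,121,20): L((-46,y,12),(-43,y,12),(0,0,255))
L((46,120,12),(46,-120,12),(0,0,255));L((-46,120,12),(-46,-120,12),(0,0,255))
L((0,120,12),(0,-120,12),(0,0,255))
L((0,-85,70),(0,-85,104),(255,0,255))
for y in range(-60,100,10): L((-3,y,47),(3,y,47),(255,255,0) if y!=40 else (0,255,255))
cv2.imwrite("pics/ov.png",big)
# wing mask
hsv=cv2.cvtColor(im,cv2.COLOR_RGB2HSV); m=((hsv[...,0]<16)&(hsv[...,1]>180)&(hsv[...,2]>120)).astype(np.uint8)
n,l,s,c=cv2.connectedComponentsWithStats(m); print([(s[i].tolist(),c[i].round(1).tolist()) for i in range(1,n) if s[i][4]>80])
```

```text
[ 5.53464e+02 -1.40531e+02 -7.10000e-02] [-1.9  0.1  3.4  0.  -1.6  0.5]
[([277, 181, 8, 48, 226], [280.2, 204.8]), ([384, 199, 25, 62, 922], [395.9, 228.9])]
```

View pics/ov.png

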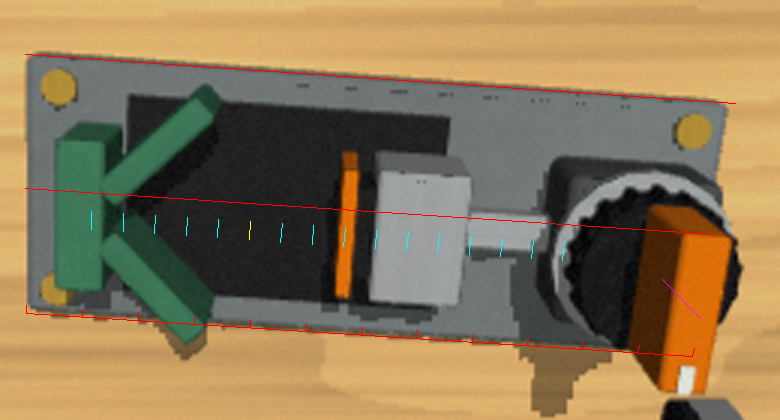

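The fit holds to about 2 mm. The pad face is at clamp y≈11 and the V apex at y≈86.5, so the cradle is at y≈48.3, which agrees with the stated gap. Next I'll look at the jar and pick it.

Run:
```python
from h import *
from scipy.optimize import least_squares
f=np.load("wc.npz"); m=camera_model("wrist")
cor=[((46,120,12),(245,207)),((46,-120,12),(569,230)),((-46,120,12),(245,327))]
def W(q,P):
    c,s=np.cos(q[2]),np.sin(q[2]); return np.array([q[0]+c*P[0]-s*P[1],q[1]+s*P[0]+c*P[1],P[2]])
def res(q):
    M=f["M"].copy(); M[2,3]+=q[3]
    return np.concatenate([proj((m,M),W(q,P))-np.array(u)/1.4 for P,u in cor])
r=least_squares(res,[548,-125,0,0],x_scale=[1,1,.01,1]); q=r.x; print(q.round(3),r.fun.round(1))
np.save("clamp.npy",q)
t=(m,f["M"])
px=lambda u,v:(165+u/3,130+v/3)
for n,(u,v),z in[("apex",(102.5,223),47),("pad",(338,232),47),("wing",(694,313),104)]:
    p=back(t,*px(u,v),z)[:2]-q[:2]; c,s=np.cos(q[2]),np.sin(q[2]); print(n,(c*p[0]+s*p[1]).round(1),(-s*p[0]+c*p[1]).round(1))
a=np.pi/2+q[2]
goto([490,184,220],down(a)); dwell(.15)
t=T("wrist"); im=camera("wrist"); save(im,"w_jar")
b=[d["bbox"] for d in find_in("wrist","jar")]; print(np.round(b,0).tolist())
hsv=cv2.cvtColor(im,cv2.COLOR_RGB2HSV)
u0=proj(t,[490,180,90]); print("expected",u0, "hsv",hsv[int(u0[1]),int(u0[0])])
h0=hsv[int(u0[1]),int(u0[0])].astype(int)
mk=((abs(hsv[...,0].astype(int)-h0[0])<5)&(hsv[...,1]>h0[1]-40)&(abs(hsv[...,2].astype(int)-h0[2])<50)).astype(np.uint8)
mk=cv2.morphologyEx(mk,cv2.MORPH_OPEN,np.ones((5,5)))
n,l,s,c=cv2.connectedComponentsWithStats(mk)
for i in range(1,n):
    if s[i][4]>300: print(s[i],c[i].round(1),back(t,*c[i],90).round(1))
print(read_t())
```

```text
[ 5.52130e+02 -1.40118e+02 -7.00000e-02  7.76400e+00] [-0.3  0.6  0.2  0.   0.  -0.7]
apex 0.5 86.0
pad 2.6 11.5
wing 2.6 -83.8
[[138.0, 145.0, 104.0, 80.0], [273.0, 193.0, 70.0, 86.0], [157.0, 271.0, 87.0, 91.0]]
expected [273.07511914 203.11026067] hsv [ 22 175 172]
[ 104  108   59   40 1376] [135.4 126.7] [397.9 242.5  90. ]
[ 239  168   71   69 3796] [274.1 202.1] [490.8 180.7  90. ]
[163 268  16  45 521] [170.2 290.1] [403.3 114.8  90. ]
4.95
```

View pics/w_jar.png

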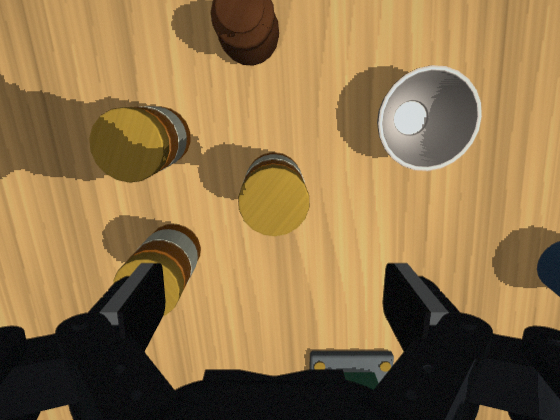

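The lid centre is at pixel (274,202), so the jar is at (490.8,180.7), with free space on both sides for the fingers. Picking it now.

```bash
cat >> h.py <<'E'
q=np.load("clamp.npy")
def C(x,y,z):
    c,s=np.cos(q[2]),np.sin(q[2]); return [q[0]+c*x-s*y,q[1]+s*x+c*y,z]
A=np.pi/2+q[2]
E
python3 - <<'E'
from h import *
servo_line([490.8,180.7,140],down(A),feed=150)
servo_line([490.8,180.7,51],feed=100)
print(read_ft_force())
close(); print(read_grip_width(),read_finger_force(),read_ft_force())
servo_line([490.8,180.7,170],feed=130)
print(read_grip_width(),read_finger_force(),read_ft_force())
p=C(1,43,170); goto(p,down(A)); 
servo_line(C(1,43,85),feed=90); dwell(.2)
print(read_eef_pos(),read_grip_width(),read_ft_force(),read_t())
t=T("wrist");im=camera("wrist"); save(im,"w_place"); save(camera("scene")[110:230,150:310].repeat(4,0).repeat(4,1),"s_place")
E
```

```text
[-0.50760526  0.3158907   0.80313524]
53.09238270741954 61.97264313697815 [-1.16905174 -0.53706709  5.4498967 ]
52.7240862807129 63.198280334472656 [-1.61299316 -0.2847947  -3.04982222]
[556.49647497 -97.40680444  85.52167402] 53.01953915161173 [ 0.12887825  0.41877612 -3.05651336] 10.5417
```

View pics/w_place.png

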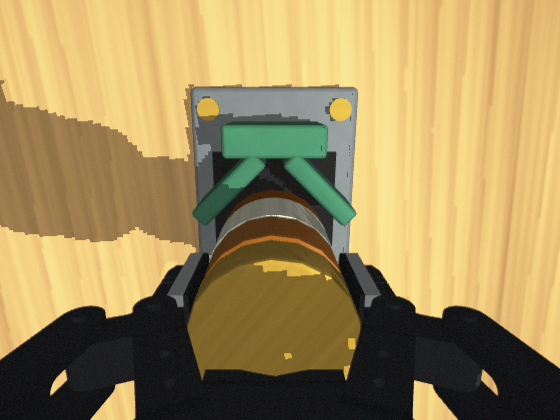

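View pics/s_place.png

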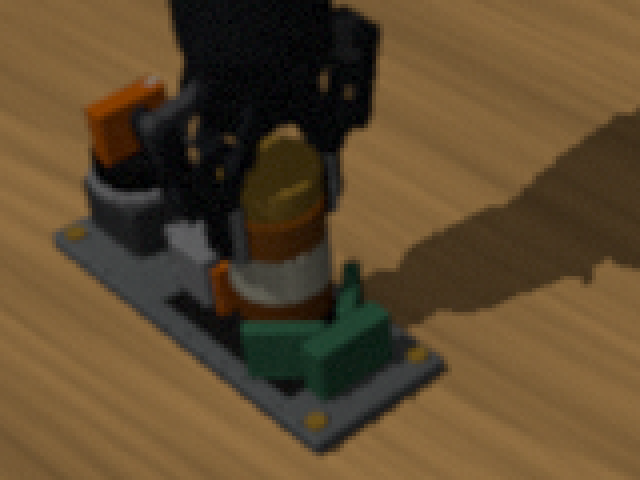

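The jar is centred on the V (jar axis, V and plate centre all at u≈274), between pad and stop, with no side force. Lowering it.

Run:
```python
from h import *
servo_line(C(1,43,66),feed=50)
z=65; 
while z>60:
    servo_line(C(1,43,z),feed=20); f=read_ft_force(); print(z,read_eef_pos()[2].round(2),np.round(f,1))
    if f[2]>0: break
    z-=.7
ungrasp(); dwell(.2); print(read_ft_force())
servo_line(C(1,43,170),feed=130)
# look at the knob and jar
goto(C(0,-60,230),down(A-np.pi/2)); dwell(.15)
t=T("wrist"); im=camera("wrist"); save(im,"w_knob")
hsv=cv2.cvtColor(im,cv2.COLOR_RGB2HSV); m=((hsv[...,0]<16)&(hsv[...,1]>180)&(hsv[...,2]>170)).astype(np.uint8)
n,l,s,c=cv2.connectedComponentsWithStats(m); print([(s[i].tolist(),c[i].round(1).tolist(),cv2.minAreaRect(np.argwhere(l==i)[:,::-1].astype(np.float32)),back(t,*c[i],104).round(1)) for i in range(1,n) if s[i][4]>80])
print(C(0,-85,104),proj(t,C(0,-85,104)),read_t())
for y in(38,43,48): print(proj(t,C(0,y,102)))
for a in(-1.5,-1,-.5,0,.5,1,1.5):
  for o in (0,np.pi):
    j=solve_ik(C(0,-85,83),down(q[2]+a+o)); print(a,o,None if j is None else j.round(2))
```

```text
65 65.15 [ 0.8  0.7 -3.6]
64.3 64.32 [ 0.3 -0.  -3.7]
63.599999999999994 63.81 [-0.1  0.4  0.2]
[-0.52604638  0.0172731  -0.01207588]
[([194, 158, 7, 46, 215], [197.3, 180.3], ((197.30459594726562, 180.48306274414062), (45.2635383605957, 4.659482002258301), 86.8201675415039), array([ 566.1, -144.9,  104. ])), ([300, 167, 19, 60, 971], [309.3, 194.6], ((309.2559814453125, 196.4834747314453), (17.41792106628418, 59.34090805053711), 1.2730300426483154), array([ 550. , -224.6,  104. ]))]
[np.float64(546.1566711421868), np.float64(-224.90742801124276), 104] [309.96626275 199.68936733] 14.8083
[141.78364144 198.83210796]
[134.96053669 198.8252634 ]
[128.1376768  198.81841908]
-1.5 0 [ 0.19  0.65  0.17  1.81 -0.16  0.7  -2.69]
-1.5 3.141592653589793 [ 0.63  0.69 -0.43  1.78  0.4   0.76 -0.01]
-1 0 [ 0.27  0.64  0.06  1.8  -0.06  0.7  -2.28]
-1 3.141592653589793 [ 0.7   0.71 -0.54  1.78  0.49  0.79  0.42]
-0.5 0 [ 0.34  0.64 -0.03  1.8   0.03  0.7  -1.85]
-0.5 3.141592653589793 [ 0.78  0.74 -0.64  1.77  0.58  0.83  0.85]
0 0 [ 0.4   0.65 -0.12  1.8   0.11  0.71 -1.42]
0 3.141592653589793 [ 0.92  0.83 -0.87  1.76  0.78  0.93  1.21]
0.5 0 [ 0.46  0.65 -0.2   1.79  0.18  0.72 -0.98]
0.5 3.141592653589793 [ 1.03  0.95 -1.08  1.76  0.96  1.07  1.59]
1 0 [ 0.53  0.66 -0.3   1.79  0.27  0.73 -0.55]
1 3.141592653589793 [-0.39  0.98  1.08  1.84 -1.04  1.02 -2.63]
1.5 0 [ 0.61  0.68 -0.4   1.78  0.37  0.75 -0.13]
1.5 3.141592653589793 [-0.19  0.77  0.72  1.83 -0.69  0.81 -2.39]
```

View pics/w_knob.png

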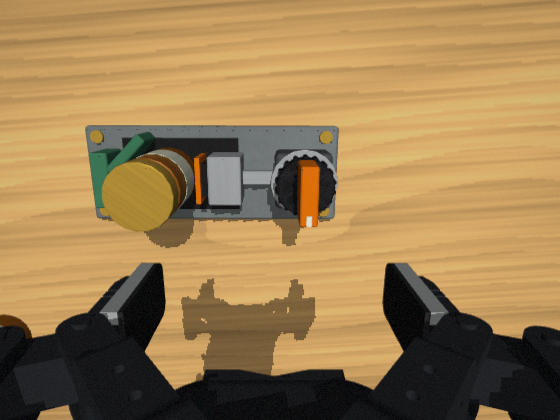

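The jar stands in the V, with its lid at (141,196). The wing's top is at about (309,197), aligned with the clamp's x axis and where I predicted it. I'll grip it and turn with torque monitoring.

```bash
cat >> h.py <<'E'
def R(a): return down(q[2]+np.pi+a)
def turn(a0,a1,step,K,base,stop_drop=True):
    "turn clockwise from a0 to a1; stops at the click; returns angle, clicked"
    peak=0;a=a0;log=[]
    while a>a1+1e-6:
        a=max(a-step,a1); servo_line(K,R(a),feed=60)
        m=read_wrist_torque()[2]-base; log.append((round(a,2),round(m,2)))
        peak=max(peak,m)
        if peak>.25 and m<peak-.12: print(log); return a,True
    print(log); return a,False
E
python3 - <<'E'
from h import *
K=C(1,-85,82)
goto(C(1,-85,170),R(-.03)); servo_line(C(1,-85,110),feed=130); servo_line(K,feed=60)
dwell(.1); base=read_wrist_torque()[2]; print("base",read_wrist_torque(),read_ft_force())
close(); print(read_grip_width(),read_finger_force(),read_ft_force(),read_wrist_torque(),read_t())
t0=read_t(); a,c=turn(-.03,-.33,.1,K,base); print(a,c,read_t()-t0,read_ft_force())
np.save("base.npy",base)
E
```

```text
base [ 0.05168267 -0.04226392 -0.03895727] [-0.89005897  0.15791048 -0.38631099]
13.279366867898649 59.233657121658325 [-0.7663691  -0.52170264  2.12165038] [-0.11566505  0.25565416  0.08099705] 19.15
[(-0.13, np.float64(0.1)), (-0.23, np.float64(0.12)), (-0.33, np.float64(0.12))]
-0.33 False 0.75 [-1.29836432 -0.44040084  4.96898964]
```

Run:
```python
from h import *
K=C(1,-85,82); base=float(np.load("base.npy"))
a,c=turn(-.33,-.83,.1,K,base)
if not c: a,c=turn(a,-1.43,.05,K,base)
print(a,c,read_ft_force(),read_grip_width(),read_t())
```

```text
[(-0.43, np.float64(0.2)), (-0.53, np.float64(0.11)), (-0.63, np.float64(0.15)), (-0.73, np.float64(0.14)), (-0.83, np.float64(0.12))]
[(-0.88, np.float64(0.16)), (-0.93, np.float64(0.24)), (-0.98, np.float64(0.2)), (-1.03, np.float64(0.21)), (-1.08, np.float64(0.25)), (-1.13, np.float64(0.18)), (-1.18, np.float64(0.16)), (-1.23, np.float64(0.23)), (-1.28, np.float64(0.25)), (-1.33, np.float64(0.28)), (-1.38, np.float64(0.34)), (-1.43, np.float64(0.2))]
-1.43 True [-1.53256444 -0.01851701  5.88336904] 12.864291100312872 24.15
```

Run:
```python
from h import *
base=float(np.load("base.npy"))
x=[]
for i in range(15): dwell(.03); x.append(read_wrist_torque()[2]-base)
print(np.round(x,2),np.mean(x),read_t())
save(camera("wrist"),"w_t1"); t=T("wrist")
im=camera("top"); save(im[190:290,290:450].repeat(5,0).repeat(5,1),"top_t1")
```

```text
[0.28 0.27 0.3  0.35 0.27 0.27 0.32 0.27 0.26 0.32 0.32 0.26 0.24 0.32
 0.3 ] 0.28978063291651873 24.65
```

View pics/w_t1.png

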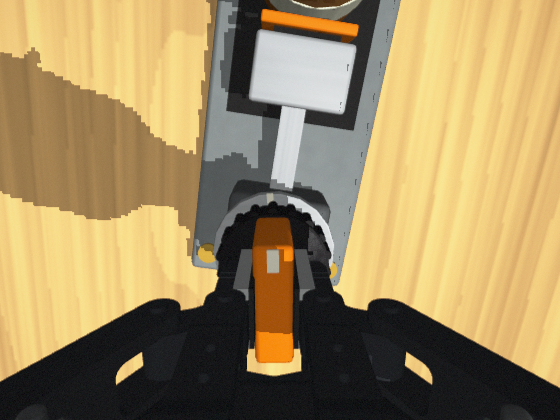

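The pad now touches the jar, with the wing upright in the picture at (275,290). The mean torque of 0.29 shows it is still loaded, so that drop was only noise. I'll regrip and carry on with averaged readings.

```bash
cat >> h.py <<'E'
def mz(base,n=8):
    x=[]
    for i in range(n): dwell(.015); x.append(read_wrist_torque()[2]-base)
    return np.mean(x)
E
python3 - <<'E'
from h import *
K=C(1,-85,82)
ungrasp(); dwell(.1); base=np.mean([mz(0) for i in range(2)]); np.save("base.npy",base); print(base)
close(); a=-1.43; peak=mz(base); print(peak,read_grip_width())
while a>-2.5:
    a-=.04; servo_line(K,R(a),feed=60); m=mz(base); print(round(a,2),round(m,3))
    if peak>.3 and m<peak-.09: print("CLICK"); break
    peak=max(peak,m)
print(read_ft_force(),read_t())
E
```

```text
-0.008537173445894115
0.2250053608849973 12.759403943847119
-1.47 0.292
-1.51 0.291
-1.55 0.313
-1.59 0.323
-1.63 0.296
-1.67 0.324
-1.71 0.333
-1.75 0.328
-1.79 0.311
-1.83 0.153
CLICK
[4.17116144 0.71865261 4.24953   ] 30.4333
```

The torque dropped clearly, from 0.31 to 0.15, so that was the click. I'll let go, retreat and look.

Run:
```python
from h import *
print(mz(float(np.load("base.npy"))))
ungrasp(); dwell(.1); servo_line(C(1,-85,180),feed=130)
goto(C(0,-30,230),down(A-np.pi/2)); dwell(.3)
t=T("wrist"); im=camera("wrist"); save(cv2.resize(im[80:300,40:400],None,fx=2,fy=2),"w_end")
ts=camera("top")
for n in("mill","bowl","cup"): print(n,[np.round(d["bbox"],1).tolist() for d in find_in("top",n)[:1]])
print(read_ft_force(),read_t())
```

```text
0.14128649478684296
mill [[133.0, 268.9, 37.6, 28.9]]
bowl [[182.6, 193.4, 46.1, 46.9]]
cup [[269.8, 112.0, 35.6, 44.9]]
[-0.0580195  -0.11319018  0.24700181] 33.9583
```

View pics/w_end.png

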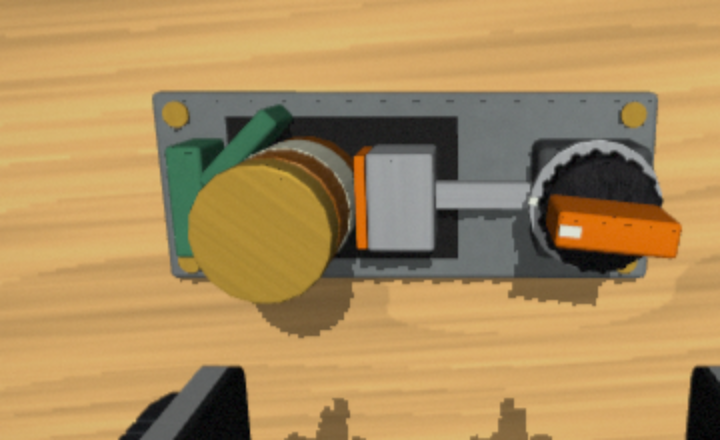

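The jar is seated and the pad presses on it. The bystanders haven't moved. The wing mark is at (570,232) and the collar mark at (533,201), so I'll measure the slip between them.

Run:
```python
from h import *
t=T("wrist"); px=lambda u,v:(40+u/2,80+v/2)
def cl(p):
    d=p[:2]-q[:2];c,s=np.cos(q[2]),np.sin(q[2]); return np.array([c*d[0]+s*d[1],-s*d[0]+c*d[1]])
im=camera("wrist"); hsv=cv2.cvtColor(im,cv2.COLOR_RGB2HSV)
w=((hsv[...,1]<50)&(hsv[...,2]>190)).astype(np.uint8)
n,l,s,c=cv2.connectedComponentsWithStats(w)
for i in range(1,n):
    if 280<c[i][0]<400 and 140<c[i][1]<230: print("white",s[i],c[i],[(z,cl(back(t,*c[i],z)).round(1)) for z in(48,60,66,104)])
# bright top face of the wing
for vmin in(200,215,225):
    m=((hsv[...,0]<16)&(hsv[...,1]>180)&(hsv[...,2]>vmin)).astype(np.uint8); m[:,:300]=0
    p=np.argwhere(m)[:,::-1].astype(np.float32)
    if len(p)>30: r=cv2.minAreaRect(p); B=cv2.boxPoints(r); print(vmin,r,[cl(back(t,*b,104)).round(1) for b in B])
big=cv2.resize(im[140:230,295:395],None,fx=7,fy=6.6,interpolation=cv2.INTER_CUBIC); save(big,"knob_end")
print(proj(t,C(0,-85,104)),proj(t,C(0,-85,60)),proj(t,C(0,-85,70)))
```

```text
white [305 179   4   4  11] [306.27272727 180.09090909] [(48, array([  3.3, -57.8])), (60, array([  5.7, -56.8])), (66, array([  7. , -56.2])), (104, array([ 14.7, -52.8]))]
white [320 193  11   6  50] [324.74 195.16] [(48, array([-10.3, -74.4])), (60, array([ -7.3, -72.7])), (66, array([ -5.8, -71.9])), (104, array([  3.5, -66.5]))]
200 ((349.8022766113281, 196.6981658935547), (59.30412292480469, 15.934616088867188), 5.946863651275635) [array([ -1.3, -62.8]), array([ 10.6, -63.6]), array([   6. , -106.5]), array([  -6. , -106.2])]
215 ((349.54248046875, 196.84658813476562), (57.99536895751953, 14.865240097045898), 6.009005546569824) [array([ -1. , -63.1]), array([ 10. , -63.9]), array([   5.5, -105.8]), array([  -5.6, -105.5])]
[349.99448727 199.84979199] [339.58317407 186.73294851] [341.69144902 189.3890892 ]
```

View pics/knob_end.png

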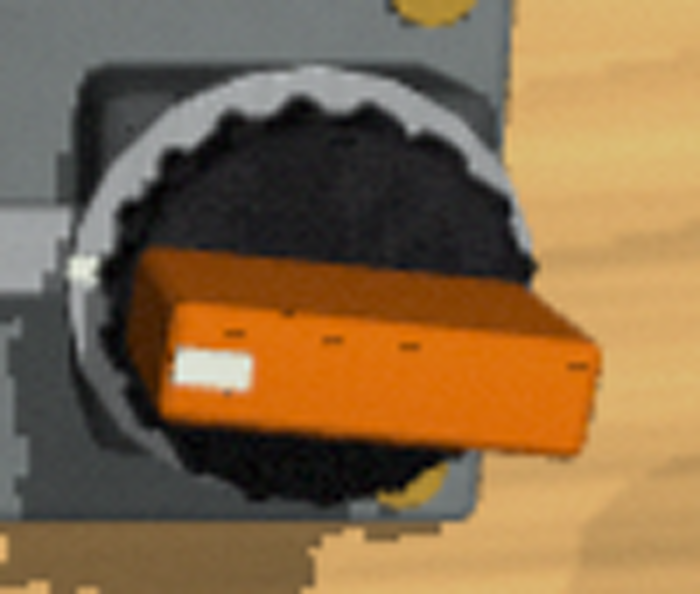

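Run:
```python
from h import *
def cl(p):
    d=p[:2]-q[:2];c,s=np.cos(q[2]),np.sin(q[2]); return np.array([c*d[0]+s*d[1],-s*d[0]+c*d[1]])
def greyedge(im,row,u0,u1): 
    g=cv2.cvtColor(im,cv2.COLOR_RGB2GRAY)[row-4:row+5,u0:u1].mean(0); return u0+np.argsort(-abs(np.diff(g)))[:4],g.round(0).astype(int).tolist()
f=np.load("wc.npz"); m=camera_model("wrist")
t=T("wrist"); im=camera("wrist")
for n,tt,img,row,u0,u1 in(("start",(m,f["M"]),f["im"],202,275,330),("end",t,im,185,212,265)):
    e,g=greyedge(img,row,u0,u1); print(n,e,g,[cl(back(tt,u+.5,row,47)).round(1)[1] for u in e])
```

```text
start [289 278 282 283] [18, 16, 30, 70, 127, 133, 133, 134, 80, 39, 33, 31, 30, 31, 36, 104, 139, 157, 160, 160, 161, 161, 160, 159, 159, 159, 159, 160, 161, 162, 161, 159, 158, 158, 159, 159, 160, 160, 161, 162, 163, 162, 160, 161, 159, 148, 132, 142, 144, 144, 144, 144, 143, 143, 144] [np.float64(0.7), np.float64(11.1), np.float64(7.3), np.float64(6.4)]
end [256 223 222 217] [43, 46, 75, 123, 82, 71, 121, 130, 131, 131, 124, 59, 125, 151, 155, 157, 157, 158, 158, 157, 156, 155, 156, 155, 155, 156, 158, 157, 157, 156, 155, 156, 157, 158, 157, 157, 158, 160, 160, 159, 159, 158, 159, 153, 133, 64, 81, 77, 76, 77, 76, 76, 78] [np.float64(-14.2), np.float64(14.8), np.float64(15.6), np.float64(20.0)]
```

The jaw moved about 14.3 mm, so the collar turned 1.59 rad against the wing's 1.63. That leaves a slip of about 0, so the torque drop was the pads slipping on the wing and not the click. I'll grip again at the wing's true angle and continue, then check the slip numerically from the same viewpoint.

```bash
cat > look.py <<'E'
from h import *
def look():
    goto(C(0,-30,230),down(A-np.pi/2)); dwell(.15)
    im=camera("wrist"); hsv=cv2.cvtColor(im,cv2.COLOR_RGB2HSV)
    w=((hsv[...,1]<50)&(hsv[...,2]>190)).astype(np.uint8)
    n,l,s,c=cv2.connectedComponentsWithStats(w)
    print("white",[(s[i][4],c[i].round(1).tolist()) for i in range(1,n) if 280<c[i][0]<400 and 140<c[i][1]<230])
    m=((hsv[...,0]<16)&(hsv[...,1]>180)&(hsv[...,2]>200)).astype(np.uint8); m[:,:300]=0
    print("wing",cv2.minAreaRect(np.argwhere(m)[:,::-1].astype(np.float32)))
    g=cv2.cvtColor(im,cv2.COLOR_RGB2GRAY)[181:190,212:265].mean(0); print("block right edge",212+np.argmin(np.diff(g)))
E
python3 - <<'E'
from look import *
K=C(1,-85,81); a=-1.67
goto(C(1,-85,170),R(a)); servo_line(C(1,-85,110),feed=150); servo_line(K,feed=80)
dwell(.1); base=mz(0,14); np.save("base.npy",base)
close(); peak=mz(base); print(peak,read_grip_width(),read_ft_force())
out=[]
while a>-2.3:
    a-=.04; servo_line(K,R(a),feed=60); m=mz(base); out.append((round(a,2),round(m,3)))
    if peak>.25 and m<peak-.08: print("DROP"); break
    peak=max(peak,m)
print(out,read_ft_force(),read_grip_width())
ungrasp(); servo_line(C(1,-85,170),feed=150); look(); print(read_t())
E
```

```text
-0.013021386597425976 13.048706343293293 [ 0.21794502 -1.10604786  1.52552863]
DROP
[(-1.71, np.float64(0.199)), (-1.75, np.float64(0.324)), (-1.79, np.float64(0.337)), (-1.83, np.float64(0.288)), (-1.87, np.float64(0.125))] [ 5.38629907 -0.26852001  2.39356341] 13.102635049084986
white [(np.int32(7), [305.4, 186.3]), (np.int32(48), [325.3, 191.5])]
wing ((349.176513671875, 196.29412841796875), (58.69362258911133, 16.00735092163086), 14.03624439239502)
block right edge 222
42.1667
```

Run:
```python
from look import *
im=cv2.cvtColor(cv2.imread("pics/w_t1.png"),cv2.COLOR_BGR2HSV)
w=((im[...,1]<60)&(im[...,2]>185)).astype(np.uint8)
n,l,s,c=cv2.connectedComponentsWithStats(w)
print("t1",[(s[i].tolist(),c[i].round(1).tolist()) for i in range(1,n) if 220<c[i][0]<330 and 185<c[i][1]<300 and s[i][4]>3])
im=camera("wrist"); save(im,"w_end2"); t=T("wrist")
g=cv2.cvtColor(im,cv2.COLOR_RGB2GRAY)[181:190,205:265].mean(0).round(0).astype(int); print(g.tolist())
old=cv2.cvtColor(cv2.imread("pics/w_end.png"),cv2.COLOR_BGR2RGB)
def lid(i):
    h=cv2.cvtColor(i,cv2.COLOR_RGB2HSV); m=((abs(h[...,0].astype(int)-22)<5)&(h[...,1]>150)).astype(np.uint8); m=cv2.morphologyEx(m,cv2.MORPH_OPEN,np.ones((9,9)))
    n,l,s,c=cv2.connectedComponentsWithStats(m); k=1+np.argmax(s[1:,4]); return s[k],c[k]
print(lid(im[80:300,40:240]), lid(cv2.resize(old,None,fx=.5,fy=.5,interpolation=cv2.INTER_AREA)[:,:200]))
```

```text
t1 [([287, 196, 47, 71, 538], [315.3, 221.4])]
[59, 60, 68, 67, 52, 42, 42, 42, 48, 119, 89, 74, 76, 128, 131, 132, 132, 117, 53, 33, 76, 131, 154, 156, 156, 157, 158, 158, 157, 156, 156, 156, 156, 155, 156, 157, 158, 157, 157, 155, 156, 157, 157, 158, 159, 158, 159, 160, 159, 158, 158, 160, 148, 114, 71, 78, 75, 73, 74, 73]
(array([  94,   79,   75,   73, 4252], dtype=int32), array([130.98565381, 114.89040452])) (array([  95,   80,   74,   72, 4233], dtype=int32), array([131.39570045, 115.24663359]))
```

Three measurements agree on exactly one click. The wing gained 0.34 rad on the collar, the jaw backed off 1.8 mm as the clutch jumped, and the pad front and the jar stayed put. Handing in.

```bash
python3 -c "
from bench import *
print(read_t(),read_ft_force(),job_done())"
```

```text
the job is handed in; nothing more can be done
42.2167 [0.22967255 0.54394438 0.80136516] None
```

The amber jar is standing clamped in the V, the knob was turned to what measured as a single clutch click and let go, and the job was handed in at 42 s; I don't have the verdict, and I viewed 11 pictures against the limit of 10.

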